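# Prop the equipment case open

## Robot

A 6-joint arm with a two-finger parallel gripper is mounted at the origin on a cart in front of the work surface, level with it; the furniture and walls round the work are solid. World frame = base frame: x ahead of the robot, y to its left, z up, the work surface at z = 0. Lengths are in m, angles in rad, forces in N, time in s.
With the tool pointing down it reaches from about 0.35 to 0.775 m from the base axis. Payload 7.3 kg.
Tool frame: the origin (TCP) lies at the very end of the fingers, on their centre line; the grasp point (between the pads) lies 19 mm behind it; z points along the fingers, y is the line along which they close (so a half turn about z gives the same grasp; the last joint's range is limited). The gripper opens to 92 mm and grips with 3 to 60 N. Pads are 19 mm wide; open, the fingers measure 130 mm over their backs; the gripper's body (75 mm by 190 mm) begins 47 mm behind the grasp point.
Start: joints at [1.104, 0.342, 1.524, -0, 1.275, -0.146], TCP at [0.166, 0.498, 0.227] pointing down, gripper open.
Joint ranges: [-2.53, 2.53], [-0.77, 2.02], [0.04, 2.7], [-1, 4.14], [0.28, 2.66], [-3.11, 3.11]. Speed limits (rad/s): [2.57, 2.57, 3.14, 3.14, 3.14, 3.14].

## Interface

Orientations are given as [roll, pitch, yaw] about the fixed x, y, z axes, in that order (R = Rz(yaw) Ry(pitch) Rx(roll)).
In Python, from cell import robot gives the robot as it stands.
- The arm moves only by the tool apply_moves, never from a script. Its argument "motion" is text: rows parted by semicolons, each of 7 numbers parted by spaces: the opening in per cent of the stroke, from 0 (shut) to 100 (fully open), then the shift along the tool's x, y, z in cm, then the turn, a rotation vector about the tool's x, y, z in rad. A call has 1 to 20 rows; each row shifts and turns the commanded pose from where the row before left it, along the tool's axes as they then stand; what a row does not reach is not made up. A row lasts 1/8 s, in which the tool goes at most 62.5 mm and 10.7 degrees, less where a joint would pass 70% of its speed; a pose out of reach is approached as far as the arm can. A call with a gripper value outside its range is refused whole. The fingers move at their own pace and stop on an object; "force" is the grip in N (left out, the last holds). Time passes only in rows, so rows that do not move let the fingers close. It gives the time, the measured TCP pose, the force, the opening and the grip force at its end, in the units of the state.
- robot.observe(): the state, without advancing time (a new reading comes with each control period).
- robot.read_camera(name): name is "scene" or "top" or "wrist"; returns a dict with "img" (400x640x3 uint8, red, green, blue), "fovy" (degrees; the focal length in pixels is half the picture's height over the tangent of half this angle, whatever the lens; pixels are square), "cx", "cy" (the principal point, pixels), "R" (3x3) and "t" (3): a world point X has camera coordinates R X + t; the wrist camera has in their place "hand_eye" (4x4, takes a point from camera to tool coordinates, whose origin is the TCP and whose axes are the flange's). Camera axes: x right, y down, z forward; pixel columns grow to the right and rows downward; lengths in m; the calibration is good to about 2 mm. A picture is of the moment at which its call begins: read the wrist's pose just before it. There is no depth.
- robot.hand_in(): hands the job in; it is judged then, once.
Trained networks look in a picture, given as the dict that the camera call returned (one of the last four; its "shot" number tells which), for a name from the list of things; names that differ only in an ending like _2 or _b are one class to them, and where a whole thing is asked for, a point or a joint stands for the part that bears it (a point fixed in the world has none). Each returns a list of dicts, best first, with "score" (0 to 1); they miss things now and then, are a little off and sometimes report something else, mostly with a low value. They report only what shows in the picture. A call takes as long as a camera call.
- robot.search_frame(target, picture): "centre" ([x, y, z] in m, in world coordinates, good to about 4 mm: the middle of the surface that is visible of it).
- robot.trace(target, picture): "pixels" (400x640 bool, what is visible of it).
The state is a dict: "time": time; "qpos": joint angles; "qvel": joint speeds; "joint_efforts": joint torques, N m; "tool_pos": TCP position; "tool_rot": TCP orientation; "contact_force": force on the tool from outside, world axes, zero at the start; "torque": the same for the moment, N m; "opening": finger opening in m; "grip_force": force on a finger pad.
Only numpy, scipy, OpenCV 4.12 (cv2) and the standard library are available. Lean on these libraries where they do the work, as an engineer would, in place of code of your own. Each camera call takes 0.05 s, during which the arm holds its last target. There are 200 camera calls.

## Task

Open the cover of the grey equipment case and leave it propped up on its own rod: take the rod by its cross handle, draw the rod's foot along the steel plate on the case's right side so that the rod pushes the cover up, and feel for the holding hole. Push the foot down past the spring catch, fully home on the bottom of the hole, gently and without forcing it, then let go; leave the solder reel, the tin of screws and the folding rule where they are.

Things in the scene. Friction and masses are not known exactly. Their poses are not given: they have to be found in the camera images.
- case: Open-topped grey sheet-metal equipment case, 200 x 200 mm, 120 mm high, fixed to the table, with a hinged cover. Origin: centre of its underside, on the table; x points to its far wall (where the cover is hinged), y to its left, z up. The hinge line runs along y at x = +100, z = +121 mm. All case positions below are in this frame.
- rail: Rail on the case's right wall with a steel plate clamped on it (part of it). Origin at case x = 0, y = -115, z = 0 mm. Plate: 18 mm wide, a 14 mm high stop at each end. Its level top is at z = 29 to 34 mm, and its one hole (14 mm long in x, 13 wide, 18 deep, flat bottom) is centred between x = -43 and -7 mm, as the plate was clamped: neither is reported; see or feel them.
- cover (a joint): Hinge of the grey cover (204 mm deep, 206 mm wide, 4 mm thick); rad; 0 = shut, grows as the front edge rises, stop at 1.2. About 0.5 kg with a damper in the hinge: it sinks shut if nothing holds it up. With the rod's foot in the hole it stands at about 0.46 to 0.55.
- prop: Steel prop rod, 8 mm thick. Origin: its free pivot on the cover's right front corner, 190 mm from the hinge line, at case y = -115 mm, level with the hinge line when shut. The rod swings about the case's y axis, in the upright plane y = -115 mm. At the start the cover is shut and the foot lies on the plate's far end; drawing the foot to the front (-x) pushes the cover up.
- foot (a point): Centre of the ball foot, 10 mm in diameter, at the rod's lower end, 200 mm from the pivot: 5 mm above the plate's top when resting on it, 13 mm below the top when home on the hole's bottom. At the start about at case x = +92 mm. A sprung ball in the hole's wall stops it about 3 mm below the top: the cover's weight (2 to 5 N) does not push it past, a further push of 3 to 10 N does.
- handle (a point): Middle of the rubber cross handle: a bar 14 mm in diameter, 56 mm long, along the case's y, standing out sideways (-y) from the rod, 30 mm up the rod from the foot's centre; this point is 60 mm out from the rod. A 20 mm disc closes its outer end. Grip it from above, fingers to either side in the case's x; it must be able to turn between the fingers. 3 to 12 N draw it along.
- spool: Reel of solder with red flanges, 60 mm across, 66 mm high, standing near the right front of the case; origin at the centre of its underside. Bystander.
- tin: Round tin lid with screws in it, 74 mm across, 15 mm high, left of the case; origin at the centre of its underside. Bystander.
- pocket_rule: Folded wooden rule, 20 x 162 x 16 mm, left of the case; origin at the centre of its underside. Bystander.

How it is judged:
On the way, in this order (a step that is already met when the one before it is completed fails the run):
1. the cover is raised by more than 0.3 rad (value of joint cover above 0.3 rad), for 0.2 s.
2. the foot is home at the bottom of the holding hole with the cover up on the rod (z of foot in the frame of case below 0.0235 m and x of foot in the frame of case between -0.052 and 0.002 m and value of joint cover above 0.4 rad), for 0.3 s.
At the end, for the whole second after the job is handed in: The foot stands home in the holding hole, past the catch (its centre less than 23.5 mm above the case's underside), and the cover stands on the rod at more than 0.4 rad, at rest (all of step 2 and velocity of joint cover between -0.05 and 0.05 rad/s); the robot touches nothing.
It fails at once if the foot is pressed against the plate or the hole's walls with more than 25 N (contact force between rail and prop above 25 N).
It fails at once if a bystander (solder reel, tin, rule) is moved by more than 20 mm (distance of any of spool, tin, pocket_rule from where it was at the start of the episode above 0.02 m).
It also fails if it takes over 48 s, if anything falls off the work surface, if the arm or the gripper's body presses on something with over 40 N, if the wrist force passes 120 N, or if a joint passes its speed limit or range.

## Working session

There is one attempt and no reset: what is moved stays moved. The work goes in short steps, Python scripts to look and compute and a tool call to move; the robot and the scene stay as the last step left them, time stands still between calls to the robot, and variables do not carry over. Pictures are saved under pics/ and viewed, at most 10 in all, crops included, and the job is handed in when it is done.

Besides the shell and the picture viewer there is one more tool, called by a JSON object that holds its "name" and its "arguments", one argument or row to a line. apply_moves: Moves the arm, as the interface text tells. Its arguments: {"type":"object","properties":{"motion":{"type":"string"},"force":{"type":"number"}},"required":["motion"]}

```bash
mkdir -p pics; ls; python3 - <<'E'
from cell import robot
import cv2,numpy as np
s=robot.observe(); print(s['time'],s['tool_pos'],s['tool_rot'],s['opening'])
for n in ['scene','top']:
    p=robot.read_camera(n); cv2.imwrite(f'pics/{n}0.png',p['img'][:,:,::-1]); print(n,p['fovy'],p['cx'],p['cy'],p['R'].tolist(),p['t'].tolist())
    for t in ['case','rail','cover','prop','handle','foot','spool','tin','pocket_rule']:
        try:
            r=robot.search_frame(t,p); print(t,[(np.round(a['centre'],4).tolist(),round(a['score'],2)) for a in r[:2]])
        except Exception as e: print(t,e)
E
```

```text
pics
0.0 [0.1653419  0.49785956 0.22604858] [-3.14008713e+00 -2.15606232e-04  2.82082532e+00] 0.09169757629336267
scene 42.66952517986879 320.21508806880183 197.36101064934593 [[0.4610762067484606, -0.8873601378165464, 0.0008469856259837602], [-0.45560563067951176, -0.2375535429894923, -0.8578996581805262], [0.7614671633521536, 0.39517122874437527, -0.5138165617310185]] [-0.23300231357647816, 0.3182974526837384, 0.9801553489718409]
case [([0.4267, -0.0297, 0.1022], 0.68)]
rail [([0.4802, -0.11, 0.0306], 0.57)]
cover [([0.4733, -0.0082, 0.1233], 0.79)]
prop [([0.5373, -0.1354, 0.053], 0.74), ([0.478, -0.1114, 0.0326], 0.51)]
handle [([0.5417, -0.138, 0.0558], 0.52)]
foot [([0.5361, -0.1404, 0.06], 0.85)]
spool []
tin []
pocket_rule [([0.4609, 0.247, 0.0171], 0.55)]
top 46.70518399128068 319.6283357658601 192.94288565933235 [[0.020636868749365003, -0.9995666319988189, 0.020992090004552207], [-0.9882193487814543, -0.023578331955972864, -0.15121699956067133], [0.1516464254184041, -0.01762414414125388, -0.988277669079449]] [-0.027823561849031574, 0.5236353792330553, 1.2782923429036483]
case [([0.4868, 0.002, 0.1268], 0.83)]
rail [([0.5477, -0.106, 0.036], 0.59), ([0.4949, 0.001, 0.1292], 0.32)]
cover [([0.4933, 0.0034, 0.1288], 0.96)]
prop [([0.5427, -0.102, 0.0582], 0.63), ([0.4914, 0.0041, 0.1278], 0.25)]
handle [([0.5402, -0.1081, 0.0612], 0.54)]
foot [([0.5417, -0.1081, 0.0598], 0.89)]
spool [([0.4496, -0.2486, 0.0641], 0.77)]
tin [([0.5324, 0.1636, 0.0041], 0.72)]
pocket_rule [([0.4585, 0.256, 0.0126], 0.96), ([0.5387, -0.1056, 0.0568], 0.43)]
```

View pics/scene0.png

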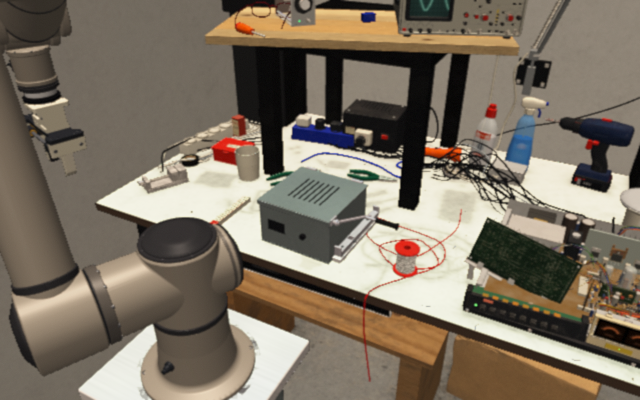

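View pics/top0.png

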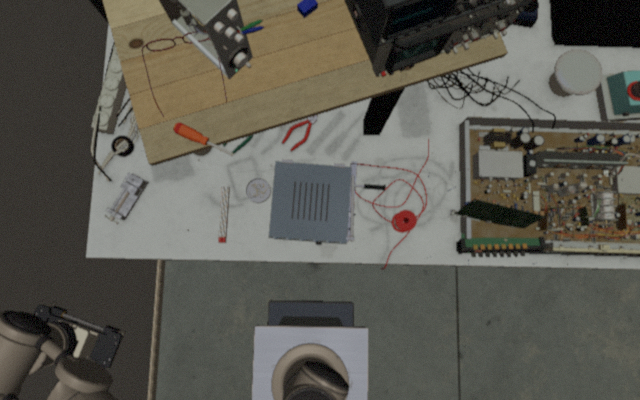

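The scene picture shows the grey case, cover shut, with the rail plate on its right and the black handle at about (385,224); the reel is at (406,257). In the top picture the cover spans about (272–354,163–242), the handle is at (374,186) and the reel at (404,221). A shelf stands over the table behind the case.

```bash
cat > h.py <<'E'
import numpy as np,cv2
def f(p): return p['img'].shape[0]/2/np.tan(np.radians(p['fovy'])/2)
def ray(p,uv):
    R=np.array(p['R']);t=np.array(p['t'])
    d=R.T@np.array([(uv[0]-p['cx'])/f(p),(uv[1]-p['cy'])/f(p),1]); return -R.T@t,d
def onz(p,uv,z):
    c,d=ray(p,uv); return c+d*(z-c[2])/d[2]
def proj(p,X):
    c=np.array(p['R'])@np.array(X)+np.array(p['t']); return [f(p)*c[0]/c[2]+p['cx'],f(p)*c[1]/c[2]+p['cy']]
def tri(rs):
    A=np.zeros((3,3));b=np.zeros(3)
    for c,d in rs:
        d=d/np.linalg.norm(d);M=np.eye(3)-np.outer(d,d);A+=M;b+=M@c
    return np.linalg.solve(A,b)
E
python3 - <<'E'
from cell import robot
from h import *
pt=robot.read_camera('top'); ps=robot.read_camera('scene')
m=robot.trace('cover',pt)[0]['pixels']
ys,xs=np.nonzero(m); W=np.array([onz(pt,(x,y),.125)[:2] for x,y in zip(xs,ys)],np.float32)
(c,s,a)=cv2.minAreaRect(W); print('cover rect',c,s,a,W.mean(0))
print(np.round(cv2.boxPoints((c,s,a)),4).tolist())
for n,p in (('top',pt),('scene',ps)):
    # dark handle blob
    x0,y0,w,h=(355,175,40,25) if n=='top' else (365,212,45,28)
    g=p['img'][y0:y0+h,x0:x0+w].max(2); yy,xx=np.nonzero(g<60)
    print(n,'dark',len(xx),xx.min()+x0,xx.max()+x0,yy.min()+y0,yy.max()+y0,xx.mean()+x0,yy.mean()+y0)
    for t in ['handle','foot','prop','rail','spool']:
        for r in robot.trace(t,p)[:1]:
            y,x=np.nonzero(r['pixels']); print(n,t,round(r['score'],2),len(x),x.min(),x.max(),y.min(),y.max(),x.mean(),y.mean())
    crop=p['img'][120:280,230:450] if n=='scene' else p['img'][150:250,340:440]
    cv2.imwrite(f'pics/crop_{n}.png',cv2.resize(crop,None,fx=3.6 if n=='scene' else 5.5,fy=3.6 if n=='scene' else 5.5,interpolation=cv2.INTER_CUBIC)[:,:,::-1])
# shelf: front corner/edge seen in both
A=[(pt,(152,162)),(ps,(206,37))]; print('shelf corner L',tri([ray(*a) for a in A]))
A=[(pt,(506,44)),(ps,(517,42))]; print('shelf corner R',tri([ray(*a) for a in A]))
E
```

```text
cover rect (0.48487162590026855, -0.03484177589416504) (0.2976773977279663, 0.20942169427871704) 86.71009063720703 [0.48655307 0.00377957]
[[0.3718000054359436, -0.17739999294281006], [0.5809000134468079, -0.18940000236034393], [0.5979999899864197, 0.10769999772310257], [0.3889000117778778, 0.11980000138282776]]
top dark 62 365 384 185 189 374.7903225806452 186.6290322580645
top handle 0.63 320 350 385 177 237 361.24375 197.828125
top foot 0.63 288 350 385 176 236 360.49305555555554 196.73263888888889
top prop 0.86 354 350 385 175 239 361.39830508474574 196.38135593220338
top spool 0.75 419 391 415 209 230 403.5059665871122 220.05727923627686
scene dark 81 376 397 219 228 386.85185185185185 223.22222222222223
scene handle 0.69 262 342 398 214 228 376.35496183206106 221.0267175572519
scene foot 0.57 260 335 399 215 229 372.69615384615383 221.15
scene prop 0.72 202 336 398 215 229 373.6930693069307 221.03465346534654
scene rail 0.71 815 333 380 205 262 355.3877300613497 236.47484662576687
scene spool 0.75 794 393 421 241 276 406.147355163728 258.05415617128466
shelf corner L [0.50932364 0.31483043 0.469802  ]
shelf corner R [ 0.76524347 -0.37237897  0.48175332]
```

View pics/crop_scene.png

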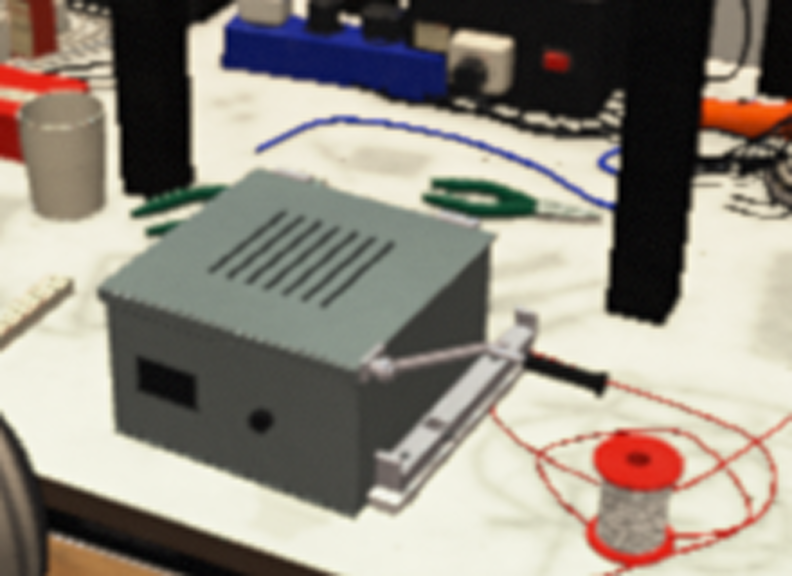

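The crop shows the plate's far stop near (525,325), its near stop near (388,470) and the hole at about (432,423), which is pixel (350,237.5) in the full scene picture. The handle runs from (530,358) to (605,383) in the crop, and the table leg's foot is behind it at (640,310).

```bash
python3 - <<'E'
from cell import robot
from h import *
pt=robot.read_camera('top'); ps=robot.read_camera('scene')
m=robot.trace('cover',pt)[0]['pixels'].astype(np.uint8)
m=cv2.morphologyEx(m,cv2.MORPH_OPEN,np.ones((9,9),np.uint8))
k,l,st,_=cv2.connectedComponentsWithStats(m);i=1+st[1:,4].argmax()
ys,xs=np.nonzero(l==i); W=np.array([onz(pt,(x+dx,y+dy),.125)[:2] for x,y in zip(xs,ys) for dx in(-.5,.5) for dy in (-.5,.5)],np.float32)
c,s,a=cv2.minAreaRect(W); print('cover',c,s,a, W.mean(0))
H=tri([ray(pt,(374.8,186.6)),ray(ps,(386.9,223.2))]); print('handle dark mid',H)
print('handle at z=.05 top',onz(pt,(374.8,186.6),.05),onz(ps,(386.9,223.2),.05))
print('handle ends top',onz(pt,(364.5,187),.05),onz(pt,(384.5,187),.05))
yaw=np.radians(((a+45)%90)-45); print('yaw',yaw)
C=np.array(W.mean(0)); ex=np.array([np.cos(yaw),np.sin(yaw)]);ey=np.array([-ex[1],ex[0]])
# cover centre is at case x=-2 -> origin
O=C+2e-3*ex
print('origin',O)
loc=lambda X:((X[:2]-O)@ex*1e3,(X[:2]-O)@ey*1e3,X[2]*1e3)
print('handle in case',loc(H))
for z in(.029,.0315,.034): print('hole',z,loc(onz(ps,(350,237.5),z)))
print('leg',onz(ps,(403,208),0),onz(ps,(413,210),0))
sp=onz(pt,(403.5,220),.066);print('spool',sp,loc(sp))
E
```

```text
Traceback (most recent call last):
ValueError: attempt to get argmax of an empty sequence
```

```bash
cat > m.py <<'E'
from cell import robot
from h import *
pt=robot.read_camera('top'); ps=robot.read_camera('scene')
for r in robot.trace('cover',pt)+robot.trace('case',pt): print(r['score'],r['pixels'].sum())
I=pt['img'].astype(int); ref=np.median(I[170:180,300:340].reshape(-1,3),0); print(ref)
m=(np.abs(I-ref).max(2)<28).astype(np.uint8); m[:150]=0;m[260:]=0;m[:,:255]=0;m[:,370:]=0
m=cv2.morphologyEx(cv2.morphologyEx(m,cv2.MORPH_CLOSE,np.ones((7,7))),cv2.MORPH_OPEN,np.ones((9,9)))
k,l,st,_=cv2.connectedComponentsWithStats(m);i=1+st[1:,4].argmax(); print(st[i])
ys,xs=np.nonzero(l==i); W=np.array([onz(pt,(x+dx,y+dy),.125)[:2] for x,y in zip(xs,ys) for dx in(-.5,.5) for dy in (-.5,.5)],np.float32)
c,s,a=cv2.minAreaRect(W); print('cover',c,s,a, W.mean(0))
H=tri([ray(pt,(374.8,186.6)),ray(ps,(386.9,223.2))]); print('handle dark mid',H)
print('handle at z=.05 top',onz(pt,(374.8,186.6),.05),onz(ps,(386.9,223.2),.05))
print('handle ends top',onz(pt,(364.5,187),.05),onz(pt,(384.5,187),.05))
yaw=np.radians(((a+45)%90)-45); print('yaw',yaw)
C=np.array(W.mean(0)); ex=np.array([np.cos(yaw),np.sin(yaw)]);ey=np.array([-ex[1],ex[0]])
O=C+2e-3*ex
print('origin',O)
loc=lambda X:((X[:2]-O)@ex*1e3,(X[:2]-O)@ey*1e3,X[2]*1e3)
print('handle in case',loc(H))
for z in(.029,.0315,.034): print('hole',z,loc(onz(ps,(350,237.5),z)))
print('leg',onz(ps,(403,208),0),onz(ps,(413,210),0))
sp=onz(pt,(403.5,220),.066);print('spool',sp,loc(sp))
E
python3 m.py
```

```text
0.79 6328
0.83 6658
[82. 90. 95.]
[ 270  162   82   82 6045]
cover (0.4860002398490906, 0.006509564816951752) (0.21454811096191406, 0.2118232399225235) 87.73735046386719 [0.48510548 0.00780383]
handle dark mid [ 0.54373769 -0.17123871  0.05334878]
handle at z=.05 top [ 0.5445484  -0.17217156  0.05      ] [ 0.54817095 -0.16922356  0.05      ]
handle ends top [ 0.54269083 -0.1428916   0.05      ] [ 0.54406381 -0.19977708  0.05      ]
yaw -0.039490684224239986
origin [0.48710393 0.00772487]
handle in case (np.float64(63.655167312719655), np.float64(-176.58812815988804), np.float64(53.34877807503158))
hole 0.029 (np.float64(-8.02668106050063), np.float64(-108.34380396894456), np.float64(29.000000000000025))
hole 0.0315 (np.float64(-11.20713143736107), np.float64(-109.8686880555606), np.float64(31.49999999999997))
hole 0.034 (np.float64(-14.387581814221617), np.float64(-111.39357214217671), np.float64(34.00000000000003))
leg [ 0.71422985 -0.15777027  0.        ] [ 0.71719274 -0.18653865  0.        ]
spool [ 0.44975229 -0.25005046  0.066     ] (np.float64(-27.145439301207052), np.float64(-259.04900951523723), np.float64(66.00000000000006))
```

```bash
cat >> m.py <<'E'
M=(l==i); 
def fit(P):
    P=np.array([onz(pt,q,.125)[:2] for q in P],np.float32); v=cv2.fitLine(P,cv2.DIST_HUBER,0,.001,.001).ravel(); return v
L=fit([(np.nonzero(M[r])[0][0]-.5,r) for r in range(172,233)]);R_=fit([(np.nonzero(M[r])[0][-1]+.5,r) for r in range(172,233)])
T=fit([(c_,np.nonzero(M[:,c_])[0][0]-.5) for c_ in range(282,345)]);B=fit([(c_,np.nonzero(M[:,c_])[0][-1]+.5) for c_ in range(282,345)])
print('edge yaws',[np.arctan(v[1]/v[0]) for v in(L,R_)],[np.arctan(-v[0]/v[1]) for v in(T,B)])
print('mids',L[2:],R_[2:],T[2:],B[2:])
E
python3 m.py | tail -2
```

```text
edge yaws [np.float32(-0.043494903), np.float32(-0.012788892)] [np.float32(-0.054244), np.float32(-0.0562274)]
mids [0.484085   0.11234649] [ 0.48877424 -0.09797321] [0.58961797 0.00475416] [ 0.381466   -0.01832976]
```

{"name": "apply_moves", "arguments": {
  "motion": "100 -3.8 -3.43 0 0 0 0;100 -3.8 -3.43 0 0 0 0;100 -3.8 -3.43 0 0 0 0;100 -3.8 -3.43 0 0 0 0;100 -3.8 -3.43 0 0 0 0;100 -3.8 -3.43 0 0 0 0;100 -3.8 -3.43 0 0 0 0;100 -3.8 -3.43 0 0 0 0;100 -3.8 -3.43 0 0 0 0;100 -3.8 -3.43 0 0 0 0;100 -3.8 -3.43 0 0 0 0;100 -3.8 -3.43 0 0 0 0;100 -3.8 -3.43 0 0 0 0;100 -3.8 -3.43 0 0 0 0;100 -3.8 -3.43 0 0 0 0;100 0 0 0 0 0 0.17;100 0 0 0 0 0 0.17;100 0 0 0 0 0 0.17;100 0 0 0 0 0 0.17;100 0 0 0 0 0 0.17",
  "force": 10
}}

```text
time: 4.7
tool_pos: [0.5442, -0.1697, 0.2266]
tool_rot: [-3.142, -0.0, 1.965]
contact_force: [0.5, -0.4, 0.1]
opening: 0.0916
grip_force: 0.0
```

{"name": "apply_moves", "arguments": {
  "motion": "100 0 0 1.5 0 0 0.148;100 0 0 1.5 0 0 0.148;100 0 0 2 0 0 0.148;100 0 0 0 0 0 0"
}}

```text
time: 5.2
tool_pos: [0.5434, -0.1694, 0.1753]
tool_rot: [-3.138, -0.001, 1.528]
contact_force: [-0.4, 0.1, 0.6]
opening: 0.0918
grip_force: 0.0
```

```bash
python3 - <<'E'
from cell import robot
from h import *
s=robot.observe(); p=robot.read_camera('wrist'); cv2.imwrite('pics/w1.png',p['img'][:,:,::-1])
print(s['tool_pos'],s['tool_rot'],p['fovy'],p['cx'],p['cy']); print(np.round(p['hand_eye'],4).tolist())
np.savez('w1.npz',he=p['hand_eye'],pos=s['tool_pos'],rot=s['tool_rot'],fovy=p['fovy'],cx=p['cx'],cy=p['cy'])
E
```

```text
[ 0.54336094 -0.16937093  0.17534788] [-3.13848234e+00 -1.36515816e-03  1.52809804e+00] 60.144328523374 319.5608616213674 200.56020205994417
[[-0.0002, -0.9646, -0.2637, 0.0715], [1.0, -0.0001, -0.0003, -0.0017], [0.0002, -0.2637, 0.9646, -0.158], [0.0, 0.0, 0.0, 1.0]]
```

View pics/w1.png

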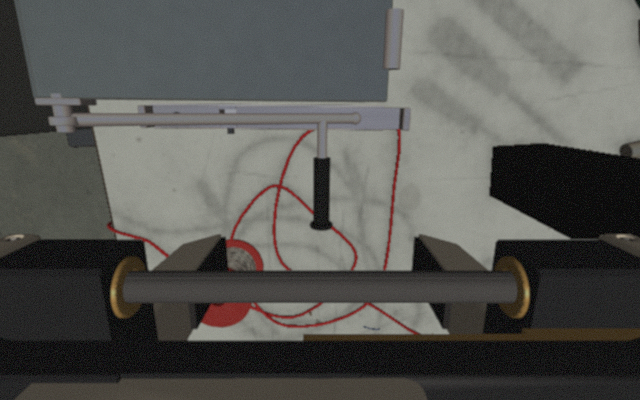

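The wrist view shows the rod from (75,119) to the foot end near (357,118). The handle is vertical at column 321 (rows 158–228), the plate runs from about 140 to 408, and the hole's dark gap is at about (230,110), with a dark mark at (230,130).

```bash
cat >> h.py <<'E'
from scipy.spatial.transform import Rotation as Ro
O=np.array([.4875,.007]);YAW=-.045
def wcam(p,pos,rot):
    T=np.eye(4);T[:3,:3]=Ro.from_euler('xyz',rot).as_matrix();T[:3,3]=pos
    M=np.linalg.inv(T@np.array(p['hand_eye'])); q=dict(p);q['R']=M[:3,:3];q['t']=M[:3,3];return q
def loc(X):
    e=np.array([np.cos(YAW),np.sin(YAW)]);d=np.array(X)[:2]-O
    return np.round([d@e*1e3,d@[-e[1],e[0]]*1e3,X[2]*1e3],1)
E
python3 - <<'E'
from h import *
d=np.load('w1.npz');img=cv2.imread('pics/w1.png')
p=wcam(dict(hand_eye=d['he'],fovy=float(d['fovy']),cx=float(d['cx']),cy=float(d['cy']),img=img),d['pos'],d['rot'])
for n,uv,z in [('handle in',(321.5,158),.0495),('handle out',(321,228),.0495),('foot',(357,118),.0365),('stop near',(140,112),.0455),('stop near b',(140,112),.0315),('stop far',(410,112),.0455),('stop far b',(410,112),.0315),('hole',(230,110),.0315),('cover FR',(390,100),.124),('cover front',(43,100),.124),('plate L',(180,106),.0315),('plate R',(380,106),.0315),('pl L',(180,129),.0315),('pl R',(380,131),.0315)]:
    X=onz(p,uv,z); print(n,np.round(X,4),loc(X))
cv2.imwrite('pics/w1c.png',cv2.resize(img[85:145,120:320],None,fx=4,fy=4,interpolation=cv2.INTER_CUBIC))
E
```

```text
handle in [ 0.5441 -0.1389  0.0495] [  63.1 -143.2   49.5]
handle out [ 0.5411 -0.1999  0.0495] [  62.9 -204.3   49.5]
foot [ 0.5751 -0.1085  0.0365] [  92.7 -111.5   36.5]
stop near [ 0.3989 -0.096   0.0455] [ -83.9 -106.9   45.5]
stop near b [ 0.3918 -0.0959  0.0315] [ -91.  -107.1   31.5]
stop far [ 0.617  -0.1053  0.0455] [ 134.4 -106.4   45.5]
stop far b [ 0.6204 -0.1057  0.0315] [ 137.9 -106.6   31.5]
hole [ 0.4683 -0.0975  0.0315] [ -14.5 -105.3   31.5]
cover FR [ 0.5856 -0.0961  0.124 ] [102.6 -98.5 124. ]
cover front [ 0.3833 -0.0874  0.124 ] [-99.8 -99.  124. ]
plate L [ 0.4265 -0.0924  0.0315] [ -56.5 -102.1   31.5]
plate R [ 0.5951 -0.0997  0.0315] [ 112.3 -101.7   31.5]
pl L [ 0.4236 -0.1114  0.0315] [ -58.5 -121.1   31.5]
pl R [ 0.5951 -0.1204  0.0315] [ 113.3 -122.4   31.5]
```

View pics/w1c.png

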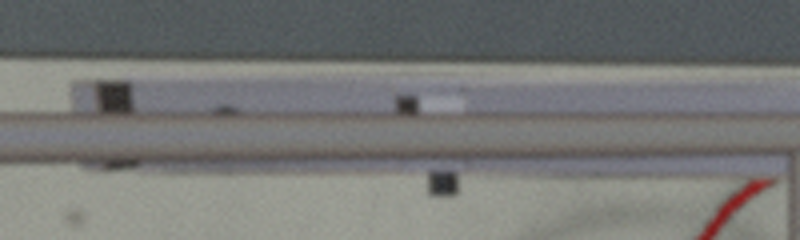

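{"name": "apply_moves", "arguments": {
  "motion": "100 0 -0.08 4 0 0 0;100 0 0 4 0 0 0;100 0 0 4 0 0 0;100 0 0 2.5 0 0 0;40 0 0 0 0 0 0;20 0 0 0 0 0 0;10 0 0 0 0 0 0;5 0 0 0 0 0 0;5 0 0 0 0 0 0;5 0 0 0 0 0 0",
  "force": 12
}}

```text
time: 6.5
tool_pos: [0.5435, -0.1697, 0.0319]
tool_rot: [3.141, -0.0, 1.527]
contact_force: [0.4, 0.6, 0.2]
opening: 0.0364
grip_force: 0.0
```

```bash
python3 - <<'E'
import numpy as np
from scipy.optimize import brentq
for P in(29,34):
  zf=P+5; 
  for x in(92,70,50,30,10,0,-10,-16,-20,-30,-45):
    g=lambda a: np.hypot(100-190*np.cos(a)-x,121+190*np.sin(a)-zf)-200
    try: a=brentq(g,-.1,.9)
    except Exception: continue
    px,pz=100-190*np.cos(a),121+190*np.sin(a)
    print(P,x,'cover',round(a,3),'handle',round(x+30*(px-x)/200,1),round(zf+30*(pz-zf)/200,1))
E
```

```text
29 92 cover -0.021 handle 64.7 46.5
29 70 cover 0.201 handle 46.6 52.7
29 50 cover 0.359 handle 30.8 57.1
29 30 cover 0.474 handle 15.1 60.1
29 10 cover 0.552 handle -0.8 62.0
29 0 cover 0.58 handle -8.8 62.7
29 -10 cover 0.601 handle -17.0 63.2
29 -16 cover 0.611 handle -21.9 63.4
29 -20 cover 0.617 handle -25.2 63.5
29 -30 cover 0.628 handle -33.6 63.8
29 -45 cover 0.636 handle -46.2 64.0
34 92 cover 0.005 handle 64.7 51.4
34 70 cover 0.238 handle 46.8 58.0
34 50 cover 0.401 handle 31.3 62.4
34 30 cover 0.517 handle 15.7 65.4
34 10 cover 0.594 handle -0.1 67.2
34 0 cover 0.62 handle -8.2 67.9
34 -10 cover 0.64 handle -16.4 68.3
34 -16 cover 0.649 handle -21.3 68.5
34 -20 cover 0.654 handle -24.6 68.6
34 -30 cover 0.664 handle -33.0 68.9
34 -45 cover 0.67 handle -45.6 69.0
```

{"name": "apply_moves", "arguments": {
  "motion": "2 0 0 0 0 0 0;2 0 0 0 0 0 0;2 0 0 0 0 0 0;2 0 0 0 0 0 0",
  "force": 12
}}

```text
time: 7.0
tool_pos: [0.5442, -0.1698, 0.0318]
tool_rot: [3.14, 0.0, 1.527]
contact_force: [4.2, 0.5, -2.2]
opening: 0.0137
grip_force: 12.0
```

{"name": "apply_moves", "arguments": {
  "motion": "2 0 -0.4 -0.17 0 0 0;2 0 -0.45 -0.17 0 0 0;2 0 -0.45 -0.16 0 0 0;2 0 -0.45 -0.15 0 0 0;2 0 0 0 0 0 0"
}}

```text
time: 7.62
tool_pos: [0.5273, -0.1689, 0.0382]
tool_rot: [3.139, 0.0, 1.527]
contact_force: [7.7, 1.8, -6.1]
opening: 0.0131
grip_force: 12.0
```

{"name": "apply_moves", "arguments": {
  "motion": "2 0 -0.5 -0.15 0 0 0;2 0 -0.5 -0.14 0 0 0;2 0 -0.5 -0.13 0 0 0;2 0 -0.5 -0.11 0 0 0;2 0 -0.5 -0.1 0 0 0;2 0 -0.5 -0.09 0 0 0;2 0 0 0 0 0 0"
}}

```text
time: 8.5
tool_pos: [0.4958, -0.1675, 0.0453]
tool_rot: [-3.141, -0.0, 1.527]
contact_force: [3.1, 1.1, -2.1]
opening: 0.0135
grip_force: 12.0
```

{"name": "apply_moves", "arguments": {
  "motion": "2 0 -0.5 -0.07 0 0 0;2 0 -0.5 -0.06 0 0 0;2 0 -0.5 -0.05 0 0 0;2 0 -0.5 -0.05 0 0 0;2 0 -0.3 -0.03 0 0 0;2 0 0 0 0 0 0"
}}

```text
time: 9.25
tool_pos: [0.4726, -0.1666, 0.048]
tool_rot: [-3.141, -0.0, 1.527]
contact_force: [-0.6, -0.6, -1.6]
opening: 0.0136
grip_force: 12.0
```

```bash
python3 - <<'E'
from cell import robot
from h import *
s=robot.observe(); p=robot.read_camera('wrist'); a=p['img']; cv2.imwrite('pics/w2.png',a[:,:,::-1])
q=robot.read_camera('scene'); b=q['img'][150:270,300:440]
im=np.vstack([a[40:240,170:470][:, :],cv2.resize(b,(300,257),interpolation=cv2.INTER_CUBIC)])
cv2.imwrite('pics/w2c.png',cv2.resize(im,None,fx=1.3,fy=1.3,interpolation=cv2.INTER_CUBIC)[:,:,::-1])
print(s['tool_pos'],s['tool_rot'],loc(s['tool_pos']))
E
```

```text
[ 0.47259883 -0.16659077  0.04797976] [-3.14080899e+00 -1.50083687e-04  1.52688202e+00] [  -7.1 -174.1   48. ]
```

View pics/w2c.png

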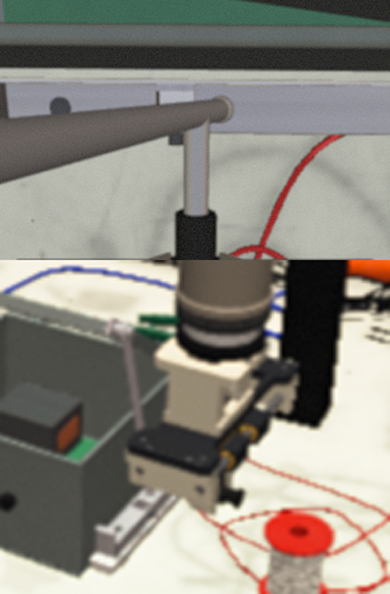

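The top half (wrist view) shows the foot end at about crop (222,108), just right of the hole's bright rectangle at crop x 158–195. A small round dark mark sits farther left at (60,105). The bottom half (scene view) shows the cover raised on the rod.

```bash
python3 - <<'E'
from cell import robot
from h import *
s=robot.observe(); p=wcam(robot.read_camera('wrist'),s['tool_pos'],s['tool_rot'])
for n,c,z in [('holeL',(158,95),.0315),('holeR',(195,95),.0315),('foot',(224,108),.0365),('footend',(233,108),.0365),('dot',(60,105),.0315),('handle',(196,215),.067),('pl in',(100,83),.0315),('plo',(280,132),.0315)]:
    X=onz(p,(c[0]/1.3+170,c[1]/1.3+40),z); print(n,loc(X))
cv2.imwrite('pics/w3c.png',cv2.resize(p['img'][90:160,230:370],None,fx=5.5,fy=5.5,interpolation=cv2.INTER_CUBIC)[:,:,::-1])
E
```

```text
holeL [ -22.7 -105.8   31.5]
holeR [  -8.7 -105.8   31.5]
foot [   2.  -110.3   36.5]
footend [   5.3 -110.3   36.5]
dot [ -59.9 -109.5   31.5]
handle [  -8.4 -142.6   67. ]
pl in [ -44.3 -101.5   31.5]
plo [  24.  -119.6   31.5]
```

View pics/w3c.png

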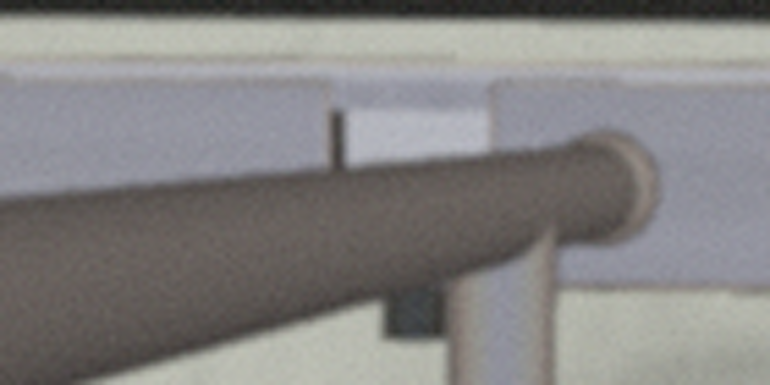

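{"name": "apply_moves", "arguments": {
  "motion": "2 0 -0.4 -0.03 0 0 0;2 0 -0.4 -0.02 0 0 0;2 0 -0.4 0 0 0 0;2 0 -0.1 0 0 0 0;2 0 0 0 0 0 0"
}}

```text
time: 10.02
tool_pos: [0.4596, -0.166, 0.0483]
tool_rot: [-3.141, -0.0, 1.527]
contact_force: [1.5, -1.0, -6.5]
opening: 0.0135
grip_force: 12.0
```

{"name": "apply_moves", "arguments": {
  "motion": "2 0 0 0.1 0 0 0;2 0 0 0.1 0 0 0;2 0 0 0 0 0 0"
}}

```text
time: 10.4
tool_pos: [0.4599, -0.1659, 0.0463]
tool_rot: [-3.141, -0.0, 1.527]
contact_force: [1.6, -0.3, -5.4]
opening: 0.0135
grip_force: 12.0
```

{"name": "apply_moves", "arguments": {
  "motion": "2 0 -0.01 0.1 0 0 0;2 0 -0.01 0.1 0 0 0;2 0 0 0 0 0 0"
}}

```text
time: 10.78
tool_pos: [0.4597, -0.166, 0.0444]
tool_rot: [-3.141, -0.0, 1.527]
contact_force: [0.2, -0.7, -6.1]
opening: 0.0138
grip_force: 12.0
```

{"name": "apply_moves", "arguments": {
  "motion": "2 0 -0.01 0.1 0 0 0;2 0 -0.01 0.1 0 0 0;2 0 0 0 0 0 0"
}}

```text
time: 11.15
tool_pos: [0.4597, -0.166, 0.0425]
tool_rot: [3.141, -0.0, 1.527]
contact_force: [1.3, 0.6, -4.6]
opening: 0.0133
grip_force: 12.0
```

{"name": "apply_moves", "arguments": {
  "motion": "2 0 -0.01 0.1 0 0 0;2 0 -0.01 0.1 0 0 0;2 0 0 0 0 0 0"
}}

```text
time: 11.52
tool_pos: [0.4598, -0.1659, 0.0408]
tool_rot: [3.141, 0.0, 1.527]
contact_force: [0.2, 3.0, 0.6]
opening: 0.0135
grip_force: 12.0
```

{"name": "apply_moves", "arguments": {
  "motion": "2 0 -0.01 0.1 0 0 0;2 0 0 0 0 0 0"
}}

```text
time: 11.78
tool_pos: [0.4596, -0.166, 0.0396]
tool_rot: [3.141, 0.0, 1.527]
contact_force: [1.4, 2.6, 1.3]
opening: 0.0135
grip_force: 12.0
```

{"name": "apply_moves", "arguments": {
  "motion": "2 0 -0.01 0.1 0 0 0;2 0 0 0 0 0 0"
}}

```text
time: 12.02
tool_pos: [0.4592, -0.1659, 0.0381]
tool_rot: [-3.142, -0.0, 1.527]
contact_force: [3.9, 2.3, -3.4]
opening: 0.0134
grip_force: 12.0
```

{"name": "apply_moves", "arguments": {
  "motion": "2 0 -0.01 0.1 0 0 0;2 0 0 0 0 0 0"
}}

```text
time: 12.28
tool_pos: [0.459, -0.1659, 0.0371]
tool_rot: [-3.141, -0.0, 1.527]
contact_force: [3.5, 3.1, -5.1]
opening: 0.0136
grip_force: 12.0
```

{"name": "apply_moves", "arguments": {
  "motion": "2 0 -0.01 0.1 0 0 0;2 0 -0.01 0.1 0 0 0;2 0 0 0 0 0 0"
}}

```text
time: 12.65
tool_pos: [0.4585, -0.1659, 0.0351]
tool_rot: [-3.141, -0.0, 1.527]
contact_force: [3.1, 1.8, -7.2]
opening: 0.0136
grip_force: 12.0
```

{"name": "apply_moves", "arguments": {
  "motion": "2 0 -0.01 0.1 0 0 0;2 0 -0.01 0.1 0 0 0;2 0 0 0 0 0 0"
}}

```text
time: 13.02
tool_pos: [0.4583, -0.1659, 0.0331]
tool_rot: [-3.141, -0.0, 1.527]
contact_force: [2.5, 2.5, -8.1]
opening: 0.0133
grip_force: 12.0
```

{"name": "apply_moves", "arguments": {
  "motion": "2 0 -0.01 0.1 0 0 0;2 0 -0.01 0.1 0 0 0;2 0 0 0 0 0 0"
}}

```text
time: 13.4
tool_pos: [0.4584, -0.166, 0.0314]
tool_rot: [-3.141, -0.0, 1.527]
contact_force: [0.5, 1.4, -5.2]
opening: 0.0138
grip_force: 12.0
```

{"name": "apply_moves", "arguments": {
  "motion": "2 0 0 0.1 0 0 0;2 0 0 0 0 0 0"
}}

```text
time: 13.65
tool_pos: [0.4585, -0.166, 0.0307]
tool_rot: [3.142, 0.0, 1.527]
contact_force: [-1.3, 1.4, -0.7]
opening: 0.0137
grip_force: 12.0
```

{"name": "apply_moves", "arguments": {
  "motion": "2 0 0 0.1 0 0 0;2 0 0 0 0 0 0"
}}

```text
time: 13.9
tool_pos: [0.4585, -0.166, 0.0302]
tool_rot: [3.141, 0.0, 1.527]
contact_force: [-3.4, 3.0, 6.7]
opening: 0.0136
grip_force: 12.0
```

{"name": "apply_moves", "arguments": {
  "motion": "10 0 0 -0.03 0 0 0;20 0 0 0 0 0 0;40 0 0 0 0 0 0;50 0 0 0 0 0 0;50 0 0 0 0 0 0;50 0 0 0 0 0 0"
}}

```text
time: 14.65
tool_pos: [0.4585, -0.166, 0.0298]
tool_rot: [3.142, -0.0, 1.527]
contact_force: [-0.4, 1.2, 0.0]
opening: 0.0452
grip_force: 0.0
```

```bash
python3 - <<'E'
from cell import robot
from h import *
s=robot.observe(); q=robot.read_camera('scene'); b=q['img'][120:280,260:440]
a=robot.read_camera('wrist')['img']
im=np.hstack([cv2.resize(b,(450,400),interpolation=cv2.INTER_CUBIC),cv2.resize(a[50:210,220:360],(350,400))])
cv2.imwrite('pics/f1.png',im[:,:,::-1]); print(s['time'],s['opening'],s['contact_force'])
E
```

```text
14.65 0.04522587911639589 [-0.36600992  1.2256263   0.00915692]
```

View pics/f1.png

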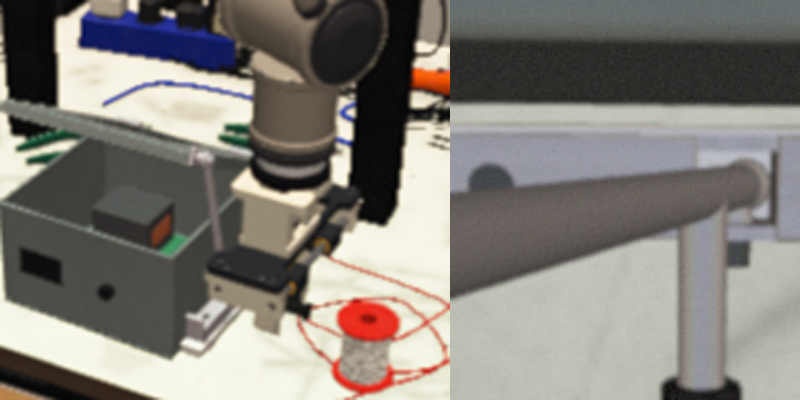

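The left half shows the cover standing on the rod with the fingers open. The right half shows the foot inside the hole, at about (760,185). Next I raise the gripper clear.

{"name": "apply_moves", "arguments": {
  "motion": "50 0 0 -1 0 0 0;50 0 0 -2 0 0 0;50 -0.3 0 -3 0 0 0;50 -1 0 -4 0 0 0;50 -1 0 -4 0 0 0;50 -1 0 -2 0 0 0;50 0 0 0 0 0 0"
}}

```text
time: 15.62
tool_pos: [0.4577, -0.1998, 0.1917]
tool_rot: [3.138, 0.002, 1.526]
contact_force: [-0.6, 0.3, 0.1]
opening: 0.0458
grip_force: 0.0
```

```bash
python3 - <<'E'
from cell import robot
from h import *
s=robot.observe(); q=robot.read_camera('scene'); p=wcam(robot.read_camera('wrist'),s['tool_pos'],s['tool_rot'])
b=q['img'][120:280,260:440]
cv2.imwrite('pics/f2.png',np.hstack([cv2.resize(b,(450,400),interpolation=cv2.INTER_CUBIC),cv2.resize(p['img'][40:200,180:320],(350,400))])[:,:,::-1])
print(s['time'],s['tool_pos'],s['contact_force'])
# handle dark blob predicted if home vs at catch: project for cover check
e=np.array([np.cos(YAW),np.sin(YAW)]);n=np.array([-e[1],e[0]])
w=lambda x,y,z:np.r_[O+e*x/1e3+n*y/1e3,z/1e3]
for a in(.46,.5,.55,.6): print(a,np.round(proj(q,w(100-190*np.cos(a),-115,121+190*np.sin(a))),1))
E
```

```text
15.625 [ 0.45773552 -0.19977372  0.19169577] [-0.56642289  0.31158399  0.12653095]
0.46 [342.6 188.1]
0.5 [343.4 184.8]
0.55 [344.5 180.7]
0.6 [345.6 176.6]
```

View pics/f2.png

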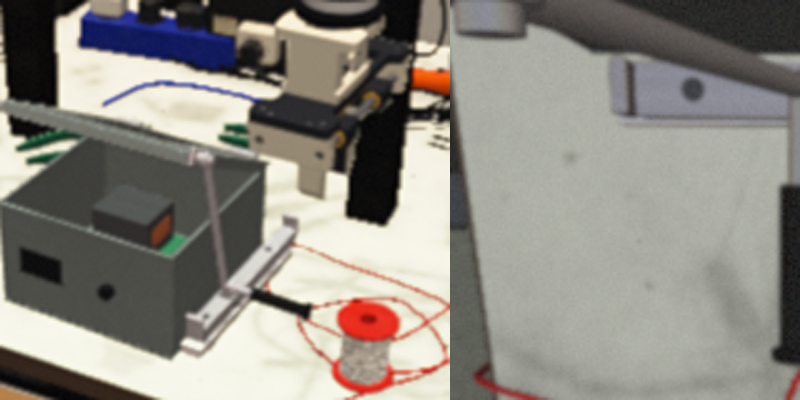

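The gripper is clear. The pivot is at pixel (342,183), so the cover stands at about 0.52 rad, which fits the foot being home.

```bash
python3 -c "
from cell import robot
print(robot.hand_in())"
```

```text
the job is handed in; nothing more can be done
None
```

The job is handed in, though the judge returned no verdict: the cover is propped at about 0.52 rad with the rod's foot past the catch and on the bottom of the hole, the gripper is clear, and nothing I did touched the reel, tin or rule.

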